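# Route the gas: push the selector lever through its gate to the blue slot

## Task

The gas selector's lever stands somewhere in the robot-side half of the middle (shut-off) slot of its gate. Push it gently with the fingertips through the gate until it is fully home in the slot marked by the blue tag, leave it standing there and come away. Do not squeeze or force the lever, and leave the bottle, the jar and the screwdriver where they are.

Things in the scene. Friction and masses are not known exactly. Their poses are not given: they have to be found in the camera images.
- unit: gas selector: white box 170 x 180 x 110 mm (x, y, z), fixed; origin at the centre of its underside, on the bench. Its aluminium top plate has a double-H cut: three slots along x, at y = -30, 0 and +30 mm, 16 mm wide, from x = -33 to +33 mm, joined by one cross channel along y at x = 0, 16 mm wide. Four round-nosed teeth between the slots stop the lever: it changes slots only in the channel
- foreaft (a joint): lever's tilt along the selector's x, rad: 0 in the cross channel, positive when it leans to the selector's +x; stops at +0.275 and -0.275 (fully home). It must be within about 0.04 of 0 to pass sideways freely. The lever stays where it is left; about 2 N at the grip moves it, either way
- side (a joint): lever's tilt along the selector's y, rad: 0 in the middle slot, positive when it leans to the selector's +y; +0.32 in the slots at y = +30 mm, -0.32 in those at y = -30 mm (stops at 0.33)
- lever: black upright grip of the lever, 26 mm across, round top; origin on its axis, its bottom 25 mm below, its top 32 mm above. It sits on a 12 mm steel rod that tilts both ways about a point 20 mm above the bench in the selector's middle; the origin is 155 mm from that point: 175 mm above the bench when upright, 12 mm lower when home in an outer slot, then some 42 mm in x and 47 mm in y from the middle
- neck (a point): point on the lever's rod 90 mm from the pivot, at the height of the gate plate when upright. With the lever fully home in a slot it is about 22 mm (seen from above) from that slot's tag
- tag_blue: blue round tag, 18 mm across, 3 mm thick, on the gate plate just beyond the closed end of one of the four outer slots. Origin: centre of its underside. In the selector's frame the tags lie at x = +46 or -46 mm, y = +30 or -30 mm; which colour is at which slot changes from run to run
- tag_red: red round tag, 18 mm across, 3 mm thick, on the gate plate just beyond the closed end of one of the four outer slots. Origin: centre of its underside. In the selector's frame the tags lie at x = +46 or -46 mm, y = +30 or -30 mm; which colour is at which slot changes from run to run
- tag_yellow: yellow round tag, 18 mm across, 3 mm thick, on the gate plate just beyond the closed end of one of the four outer slots. Origin: centre of its underside. In the selector's frame the tags lie at x = +46 or -46 mm, y = +30 or -30 mm; which colour is at which slot changes from run to run
- tag_green: green round tag, 18 mm across, 3 mm thick, on the gate plate just beyond the closed end of one of the four outer slots. Origin: centre of its underside. In the selector's frame the tags lie at x = +46 or -46 mm, y = +30 or -30 mm; which colour is at which slot changes from run to run
- reagent: loose amber glass bottle with a white cap, 60 mm across, 125 mm tall, standing on the bench at the +y side of the selector; origin at the centre of its underside; leave it alone
- salve: loose white jar with a green lid, 56 mm across, 55 mm tall, standing on the bench at the -y side of the selector; origin at the centre of its underside; leave it alone
- driver: loose screwdriver, 160 mm long, lying on the bench on the robot's side of the selector; leave it alone

How it is judged:
At the end, for the whole second after the job is handed in: The lever is at rest, fully home in the slot with the blue tag: its neck is within 25.5 mm (seen from above) of the tag's centre, which is about 22 mm when it is against the stop, so the knob may be some 5 mm short. Bottle, jar and screwdriver are within 15 mm of where they stood (horizontal distance between neck and tag_blue below 0.0255 m and velocity of joint foreaft between -0.05 and 0.05 rad/s and distance of each of reagent, salve, driver from where it was at the start of the episode below 0.015 m); the robot touches nothing.
It fails at once if the lever is squeezed or forced (more than 35 N from the fingers) (contact force between the fingers and lever above 35 N).
It fails at once if the bottle is shifted, lifted or knocked over (distance of reagent from where it was at the start of the episode above 0.015 m).
It fails at once if the jar is shifted, lifted or knocked over (distance of salve from where it was at the start of the episode above 0.015 m).
It fails at once if the screwdriver is shifted, lifted or knocked over (distance of driver from where it was at the start of the episode above 0.015 m).
It also fails if it takes over 64 s, if anything falls off the work surface, if the arm or the gripper's body presses on something with over 40 N, if the wrist force passes 120 N, or if a joint passes its speed limit or range.

## Robot

A 6-joint arm with a two-finger parallel gripper is mounted at the origin on the work surface. World frame = base frame: x ahead of the robot, y to its left, z up, the work surface at z = 0. Lengths are in m, angles in rad, forces in N, time in s.
With the tool pointing down it reaches from about 0.35 to 0.85 m from the base axis. Payload 8.1 kg.
Tool frame: the origin (TCP) lies between the finger pads; the fingertips stand tips_ahead ahead of it and the grasp point (between the pads) lies 8 mm behind it (tips_ahead is the distance from the TCP to the fingertips, in m); z points along the fingers, x is the direction in which the jaws open and shut, and the axes are right-handed (so a half turn about z gives the same grasp; the last joint's range is limited). The gripper opens to 93 mm and grips with 3 to 60 N. Pads are 15 mm wide; open, the fingers measure 128 mm over their backs; the gripper's body (75 mm by 188 mm) begins 65 mm behind the grasp point.
Start: joints at [1.046, 0.13, 1.488, -0, 1.523, -0.085], TCP at [0.255, 0.543, 0.23] pointing down, gripper open.
Joint ranges: [-2.96, 2.96], [-0.89, 2.26], [0.02, 2.5], [-1.34, 4.48], [0, 2.73], [-2.66, 2.66]. Speed limits (rad/s): [2.39, 2.39, 2.79, 3.14, 3.14, 3.14].

## Interface

Orientations are given as a rotation vector (axis times angle).
In Python, from plant import * gives the robot as it stands.
- The arm moves only by the tool play_rows, never from a script. Its argument "increments" is a list that holds one entry, the list of rows, each a list of 4 numbers: the shift along the tool's x, y, z in cm, then the turn about the tool's z in rad. A call has 1 to 5 rows; each row is the pose to reach, as a shift and turn from the pose measured when the call began, along the tool's axes at that moment; what a row does not reach only later rows make up. A row lasts 1/10 s, in which the tool goes at most 50 mm and 8.59 degrees, less where a joint would pass 70% of its speed; a pose out of reach is approached as far as the arm can. A call with a gripper value outside its range is refused whole. "jaw" is the finger opening in cm, from 0 to 9.3, set as the call begins (left out, the last holds). The fingers move at their own pace and stop on an object; "squeeze" is the grip in N (left out, the last holds). Time passes only in rows, so rows that repeat a pose let the fingers close. It gives the time, the measured TCP pose, the force and the opening at its end, in the units of the state.
- read_state(): the state, without advancing time (a new reading comes with each control period).
- read_camera(name): name is "scene" or "side" or "wrist"; returns (picture, depth): 420x560x3 uint8, blue, green, red; 420x560 float32, m along the optical axis (not along the pixel's ray), 0 where there is no reading.
- camera_params(name): a dict with "K" (3x3 intrinsics, pixels), "eye" and "orientation" of the camera in the world. Camera axes: x right, y up, looking along -z (the intrinsics and any distortion apply to the point x, -y, -z); pixel columns grow to the right and rows downward; lengths in m; the calibration is good to about 2 mm. A picture is of the moment at which its call begins: read the wrist's pose just before it. camera_params takes no time and is no camera call; for the wrist camera it gives the pose at the moment of the call.
- close_job(): hands the job in, once; it reports no verdict.
The state is a dict: "t": time; "q": joint angles; "dq": joint speeds; "joint_torque": joint torques, N m; "tool_pos": TCP position; "orientation": TCP orientation; "force": force on the tool from outside, world axes, zero at the start; "wrist_torque": the same for the moment, N m; "opening": finger opening in m.
Only numpy, scipy, OpenCV 4.12 (cv2) and the standard library are available. Lean on these libraries where they do the work, as an engineer would, in place of code of your own. Each camera call takes 0.05 s, during which the arm holds its last target.

## Working session

There is one attempt and no reset: what is moved stays moved. The work goes in short steps, Python scripts to look and compute and a tool call to move; the robot and the scene stay as the last step left them, time stands still between calls to the robot, and variables do not carry over. Pictures are saved under pics/ and viewed, and the job is handed in when it is done.

Besides the shell and the picture viewer there is one more tool, called after "Request:" by a JSON object that holds its "method" and its "body", one argument or row to a line. play_rows: Moves the arm, as the interface text tells. Its arguments: {"type":"object","properties":{"increments":{"type":"array"},"jaw":{"type":"number"},"squeeze":{"type":"number"}},"required":["increments"]}

```bash
mkdir -p pics; ls; python3 - <<'E'
from plant import *
import cv2
s=read_state();print(s)
for n in ["scene","side","wrist"]:
    p=camera_params(n);im,d=read_camera(n)
    print(n,p);cv2.imwrite(f"pics/{n}0.png",im)
    import numpy as np
    np.save(f"pics/{n}0.npy",d)
E
```

```text
pics
{'t': 0.0, 'q': array([ 1.04561251e+00,  1.31151681e-01,  1.48929048e+00, -4.62267304e-05,
        1.52299473e+00, -8.53511229e-02]), 'dq': array([ 0.00145397,  0.00020467, -0.0004917 ,  0.00068704,  0.0008865 ,
       -0.00026878]), 'joint_torque': array([-4.47526509e-04, -5.59806633e+01, -4.91783917e+01,  7.70458952e-02,
        3.45498975e-02, -1.87943865e-04]), 'tool_pos': array([0.25516165, 0.54242563, 0.22858695]), 'orientation': array([ 2.65178602e+00,  1.68286068e+00, -2.53515447e-03]), 'force': array([-0.3047714 , -0.13931106,  0.55572016]), 'wrist_torque': array([-0.02503839, -0.02655548,  0.0080637 ]), 'opening': 0.09314265197021676}
scene {'K': array([[520.2676009 ,   0.        , 284.760839  ],
       [  0.        , 520.2676009 , 209.83506476],
       [  0.        ,   0.        ,   1.        ]]), 'eye': array([ 0.82977568, -0.49688871,  0.89242456]), 'orientation': array([0.65611624, 0.1893522 , 0.52407232])}
side {'K': array([[390.04428515,   0.        , 281.19309337],
       [  0.        , 390.04428515, 211.0713316 ],
       [  0.        ,   0.        ,   1.        ]]), 'eye': array([0.23926375, 0.34154438, 0.64269731]), 'orientation': array([ 0.31344393, -0.77752548, -2.29826329])}
wrist {'K': array([[299.03676624,   0.        , 277.23373106],
       [  0.        , 299.03676624, 205.75447332],
       [  0.        ,   0.        ,   1.        ]]), 'eye': array([0.18635601, 0.57561779, 0.3838867 ]), 'orientation': array([-0.25079684, -0.15679944,  1.12434431])}
```

View pics/scene0.png

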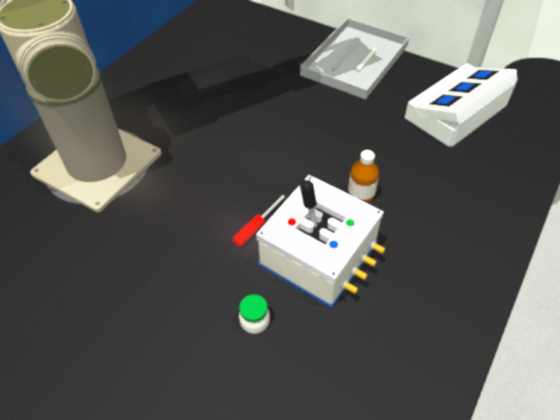

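View pics/side0.png

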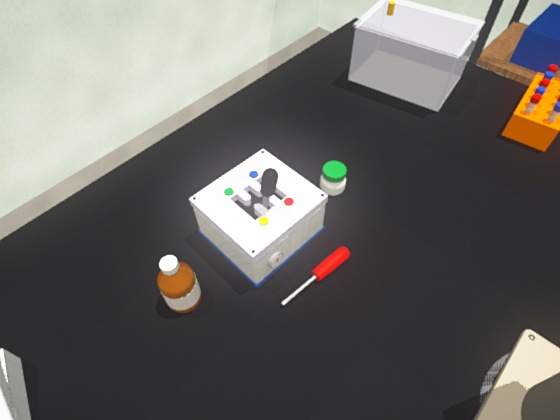

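View pics/wrist0.png

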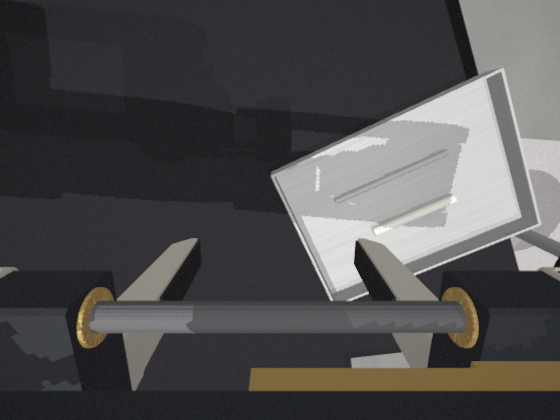

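```bash
python3 -c "
import plant;print([n for n in dir(plant) if n[0]!='_']); print(getattr(plant,'tips_ahead',None))"
```

```text
['IKError', 'camera_params', 'close_job', 'read_camera', 'read_state', 'tips_ahead']
0.011
```

The blue tag is at the far (+x), jar-side (-y) slot: scene pixel (333,244), side pixel (254,175). Red is at scene (292,222), green at (350,222), and the lever stands at about (308,193). Next I measure the tags and the lever top.

```bash
cat > h.py <<'E'
from plant import *
import numpy as np, cv2
from scipy.spatial.transform import Rotation as R
def ray(p,u,v):
    K=p["K"];d=np.array([(u-K[0,2])/K[0,0],-(v-K[1,2])/K[1,1],-1.])
    return np.array(p["eye"]),R.from_rotvec(p["orientation"]).as_matrix()@d
def onplane(p,u,v,z):
    e,d=ray(p,u,v);return e+d*(z-e[2])/d[2]
def cross(r1,r2):
    (e1,d1),(e2,d2)=r1,r2
    t=np.linalg.lstsq(np.stack([d1,-d2],1),e2-e1,rcond=None)[0]
    a,b=e1+t[0]*d1,e2+t[1]*d2
    return (a+b)/2,np.linalg.norm(a-b)
HUE={"blue":(105,130),"red":(0,8),"yellow":(22,35),"green":(50,85)}
def blobs(im,c,box,amin=15,amax=250):
    h=cv2.cvtColor(im,cv2.COLOR_BGR2HSV);lo,hi=HUE[c]
    m=cv2.inRange(h,(lo,130,90),(hi,255,255))
    if c=="red": m|=cv2.inRange(h,(172,130,90),(180,255,255))
    n,l,s,ce=cv2.connectedComponentsWithStats(m)
    return [(ce[i].round(1),s[i,4]) for i in range(1,n) if amin<s[i,4]<amax and box[0]<ce[i][0]<box[1] and box[2]<ce[i][1]<box[3]]
BOX={"scene":(255,385,175,300),"side":(190,330,150,280)}
E
python3 - <<'E'
from h import *
for n in ["scene","side"]:
    im=cv2.imread(f"pics/{n}0.png");p=camera_params(n)
    for c in HUE:
        for ce,a in blobs(im,c,BOX[n]): print(n,c,ce,a,onplane(p,*ce,0.114).round(4))
    x0,x1,y0,y1=BOX[n]
    # crop zoom
    cv2.imwrite(f"pics/{n}0z.png",cv2.resize(im[y0:y1,x0:x1],None,fx=5 if n=="side" else 4,fy=5 if n=="side" else 4,interpolation=cv2.INTER_CUBIC)[:600,:800])
E
```

```text
scene blue [333.1 243.9] 39 [0.619  0.0105 0.114 ]
scene blue [300.3 288.3] 199 [ 0.6145 -0.1001  0.114 ]
scene red [291.4 221.4] 37 [0.5276 0.0155 0.114 ]
scene yellow [378.4 247.5] 47 [0.6929 0.0458 0.114 ]
scene yellow [369.7 260.4] 46 [0.6914 0.0125 0.114 ]
scene yellow [360.3 273.4] 48 [ 0.6891 -0.0204  0.114 ]
scene yellow [350.9 287.3] 50 [ 0.6876 -0.0537  0.114 ]
scene green [349.6 222.4] 34 [0.6224 0.0699 0.114 ]
side blue [253.2 173.6] 37 [0.6145 0.0141 0.114 ]
side red [288.4 201.1] 46 [0.5225 0.0195 0.114 ]
side yellow [263.2 220.4] 57 [0.5262 0.0789 0.114 ]
side green [228.4 191.2] 41 [0.6172 0.074  0.114 ]
```

View pics/scene0z.png

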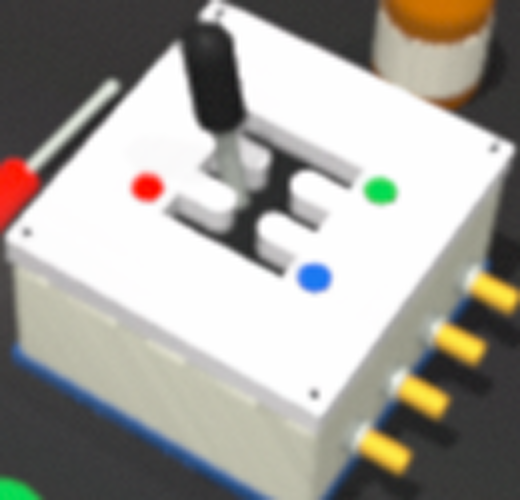

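View pics/side0z.png

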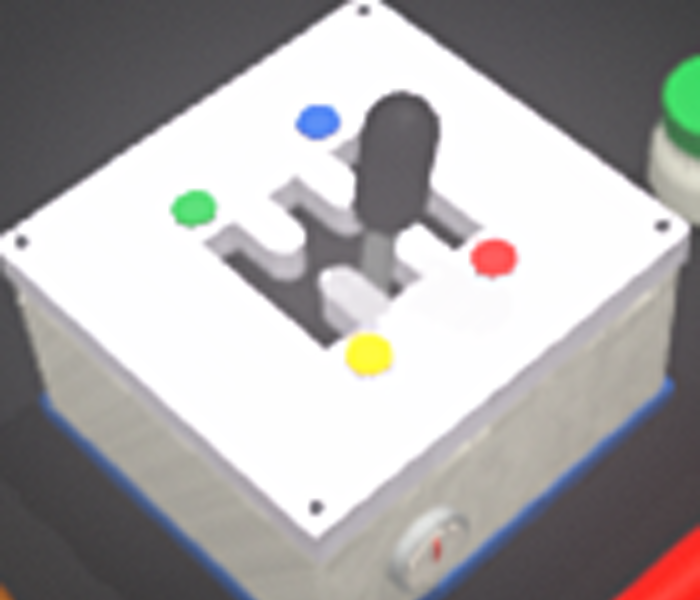

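Tags are clear in both views: blue, green, red and yellow match the layout, with a selector yaw of about -3°. The two views differ by about 5 mm on the plane, so I triangulate to check that and locate the grip.

```bash
cat >> h.py <<'E'
def grip(im,n,box):
    g=im.max(2); x0,x1,y0,y1=box
    m=np.zeros_like(g);m[y0:y1,x0:x1]=(g[y0:y1,x0:x1]<70)*255
    return m
def tip(im,n):
    # grip's black blob: axis by minAreaRect, return blob data
    pass
E
python3 - <<'E'
from h import *
ims={n:cv2.imread(f"pics/{n}0.png") for n in("scene","side")};P={n:camera_params(n) for n in ims}
T={}
for c in("blue","red","green"):
    a=[blobs(ims[n],c,BOX[n],15,70)[0][0] for n in("scene","side")]
    X,g=cross(ray(P["scene"],*a[0]),ray(P["side"],*a[1]));print(c,X.round(4),g.round(4));T[c]=X
# depth check
for n in ims:
    d=np.load(f"pics/{n}0.npy")
    for c in("blue","red","green"):
        u,v=blobs(ims[n],c,BOX[n],15,70)[0][0];e,r=ray(P[n],u,v)
        print(n,c,(e+r*d[int(round(v)),int(round(u))]).round(4))
c=(T["red"]+T["green"])/2;print("centre",c, "x axis",T["blue"]-T["red"])
# lever by depth: cloud above z .15
for n in ims:
    d=np.load(f"pics/{n}0.npy");x0,x1,y0,y1=BOX[n]
    pts=[]
    for v in range(y0-20,y1):
        for u in range(x0,x1):
            if d[v,u]>0 and ims[n][v,u].max()<75:
                e,r=ray(P[n],u,v);X=e+r*d[v,u]
                if .14<X[2]<.24 and np.hypot(*(X-c)[:2])<.09: pts.append(X)
    pts=np.array(pts);print(n,len(pts),pts.mean(0),pts[:,2].max(),pts[pts[:,2]>pts[:,2].max()-.008].mean(0))
    for lo in(.15,.165,.18,.195):
        q=pts[(pts[:,2]>lo)&(pts[:,2]<lo+.015)]
        if len(q):print(lo,q.mean(0).round(4),q.min(0).round(4),q.max(0).round(4))
E
```

```text
blue [0.6176 0.0123 0.1105] 0.0014
red [0.5254 0.0175 0.11  ] 0.0018
green [0.6208 0.0723 0.11  ] 0.0015
scene blue [0.6187 0.0113 0.1127]
scene red [0.5276 0.0155 0.1139]
scene green [0.6219 0.0712 0.1122]
side blue [0.6164 0.0125 0.1113]
side red [0.524  0.0178 0.1112]
side green [0.6191 0.0727 0.1115]
centre [0.57310734 0.04492466 0.10999393] x axis [ 0.09218506 -0.0052691   0.00047112]
scene 290 [0.547415   0.03889387 0.18248025] 0.2061120354260545 [0.54105801 0.04220467 0.20134991]
0.15 [0.5535 0.0375 0.1588] [0.5434 0.0312 0.1518] [0.5603 0.0471 0.165 ]
0.165 [0.5505 0.0376 0.1728] [0.5402 0.0302 0.165 ] [0.5574 0.0466 0.1797]
0.18 [0.5473 0.0378 0.1882] [0.5365 0.0321 0.1802] [0.555  0.0468 0.195 ]
0.195 [0.5414 0.0415 0.2001] [0.5288 0.0331 0.1952] [0.5513 0.0502 0.2061]<stdin>:23: RuntimeWarning: Mean of empty slice.
  ret = ret.dtype.type(ret / rcount)
Traceback (most recent call last):
IndexError: too many indices for array: array is 1-dimensional, but 2 were indexed
```

Everything checks: the tags come out at 0.110–0.113 m high and 60 × 92 mm apart. Selector centre is (0.573, 0.045), yaw about -0.057, and the lever leans about -0.18 rad. Now I close the fingers and travel to the robot's side of the lever.

Request:
{"method": "play_rows", "body": {
  "increments": [
    [[-2.6,3.0,0,0],[-5.5,6.4,0,0],[-8.5,9.8,0,0],[-11.5,13.3,0,0],[-14.5,16.8,0,0]]
  ],
  "jaw": 0,
  "squeeze": 5
}}

```text
t: 0.65
tool_pos: [0.3457, 0.3381, 0.2287]
orientation: [2.651, 1.684, -0.002]
force: [1.2, -0.7, -0.5]
opening: 0.0575
```

Request:
{"method": "play_rows", "body": {
  "increments": [
    [[-2.9,3.4,0,0],[-5.8,6.8,0,0],[-8.8,10.2,0,0],[-11.6,13.4,0,0],[-14.0,16.2,0,0]]
  ]
}}

```text
t: 1.15
tool_pos: [0.4331, 0.1404, 0.2288]
orientation: [2.652, 1.683, -0.002]
force: [0.9, 0.4, -0.0]
opening: 0.0177
```

```bash
cat >> h.py <<'E'
C=np.array([.573,.045]);YAW=-0.057
EX=np.array([np.cos(YAW),np.sin(YAW)]);EY=np.array([-EX[1],EX[0]])
def where(target=None,z=None):
    s=read_state();M=R.from_rotvec(s["orientation"]).as_matrix();p=s["tool_pos"]
    d=p[:2]-C
    print("t",s["t"],"tcp",p.round(4),"sel mm",(d@EX*1e3).round(1),(d@EY*1e3).round(1),"F",s["force"].round(1),"open",round(s["opening"],4))
    turn=np.arctan2(M[1,0],M[0,0])-np.arctan2(EY[1],EY[0]);print("turn",turn.round(3))
    if target is not None:
        w=np.r_[C+target[0]*EX+target[1]*EY,z]-p;print("move cm",(M.T@w*100).round(2))
E
python3 -c "
from h import *
where((-.1,0),.23)"
```

```text
t 1.15 tcp [0.4331 0.1404 0.2288] sel mm -145.1 87.3 F [ 0.9  0.4 -0. ] open 0.0177
turn -0.383
move cm [-6.41  7.45 -0.1 ]
```

Request:
{"method": "play_rows", "body": {
  "increments": [
    [[-2.0,2.4,0,-0.12],[-4.2,4.9,0,-0.24],[-6.0,7.0,0,-0.36],[-6.4,7.4,0,-0.38],[-6.4,7.4,0,-0.38]]
  ]
}}

```text
t: 1.65
tool_pos: [0.4729, 0.0499, 0.2286]
orientation: [2.289, 2.151, -0.004]
force: [-0.0, 1.2, 0.2]
opening: 0.0001
```

```bash
python3 -c "
from h import *
where((-.085,0),.171)
im,d=read_camera('scene');cv2.imwrite('pics/s1.png',cv2.resize(im[130:310,200:420],None,fx=3,fy=3))
"
```

```text
t 1.65 tcp [0.4729 0.0499 0.2286] sel mm -100.2 -0.8 F [-0.   1.2  0.2] open 0.0001
turn -0.005
move cm [0.1  1.53 5.76]
```

View pics/s1.png

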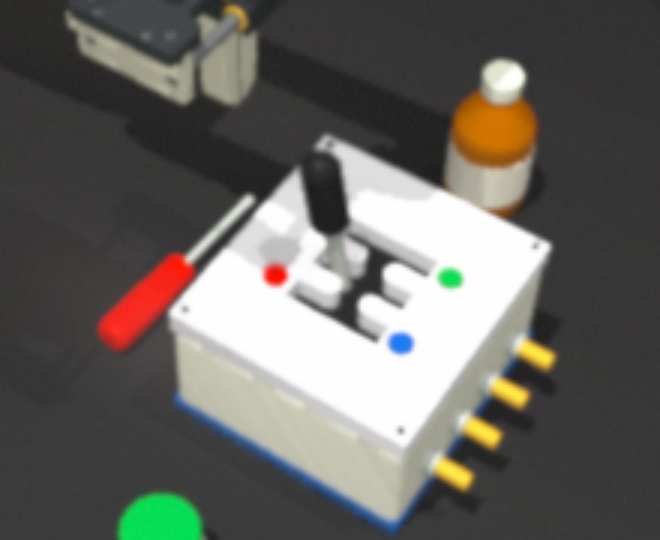

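The picture shows the closed fingers (top, about (230,70)) behind the lever, with nothing touched. I descend to grip height, still clear of the lever.

Request:
{"method": "play_rows", "body": {
  "increments": [
    [[0.1,0,1.8,0],[0.1,0,3.6,0],[0.1,0,5.2,0],[0.1,0.5,5.7,0],[0.1,1.0,5.7,0]]
  ]
}}

```text
t: 2.2
tool_pos: [0.4823, 0.0516, 0.171]
orientation: [-2.288, -2.151, 0.005]
force: [-0.0, -0.3, 0.1]
opening: 0.0005
```

```bash
python3 -c "
from h import *
where((-.02,0),.171)
im,d=read_camera('side');cv2.imwrite('pics/s2.png',cv2.resize(im[100:300,170:400],None,fx=3,fy=3))
"
```

```text
t 2.2 tcp [0.4823 0.0516 0.171 ] sel mm -91.0 1.4 F [-0.  -0.3  0.1] open 0.0005
turn -0.005
move cm [-0.11  7.1  -0.02]
```

View pics/s2.png

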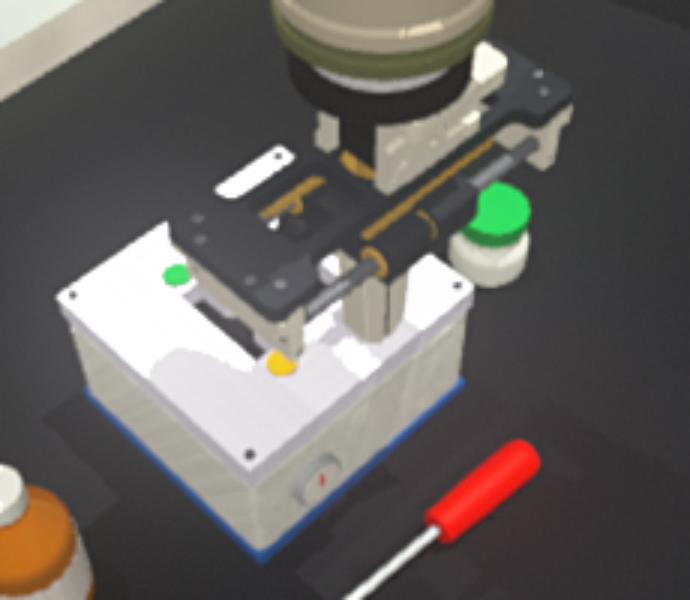

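The side view shows the fingertips at (370,330), robot side of the lever and clear. I push slowly along +x.

Request:
{"method": "play_rows", "body": {
  "increments": [
    [[0,0.8,0,0],[0,1.7,0,0],[0,2.6,0,0],[-0.1,3.2,0,0],[-0.1,3.5,0,0]]
  ]
}}

```text
t: 2.75
tool_pos: [0.519, 0.048, 0.172]
orientation: [2.289, 2.151, -0.003]
force: [-3.6, -0.1, 1.2]
opening: 0.0003
```

Request:
{"method": "play_rows", "body": {
  "increments": [
    [[0,0.2,0,0],[0,0.4,0,0],[0,0.6,0,0],[0,0.8,0,0],[0,1.0,0,0]]
  ]
}}

```text
t: 3.25
tool_pos: [0.5291, 0.0474, 0.1721]
orientation: [2.289, 2.151, -0.003]
force: [-1.9, -0.1, 1.4]
opening: 0.0006
```

Request:
{"method": "play_rows", "body": {
  "increments": [
    [[0,0.2,0,0],[0,0.4,0,0],[0,0.6,0,0],[0,0.8,0,0],[0,1.0,0,0]]
  ]
}}

```text
t: 3.75
tool_pos: [0.5392, 0.0468, 0.172]
orientation: [2.289, 2.151, -0.003]
force: [-2.0, 1.0, 1.5]
opening: 0.0007
```

```bash
python3 -c "
from h import *
where((-.02,0),.171)
im,d=read_camera('scene');cv2.imwrite('pics/s3.png',cv2.resize(im[130:310,200:420],None,fx=3,fy=3))
"
```

```text
t 3.75 tcp [0.5392 0.0468 0.172 ] sel mm -33.8 -0.2 F [-2.   1.   1.5] open 0.0007
turn -0.005
move cm [0.02 1.38 0.1 ]
```

View pics/s3.png

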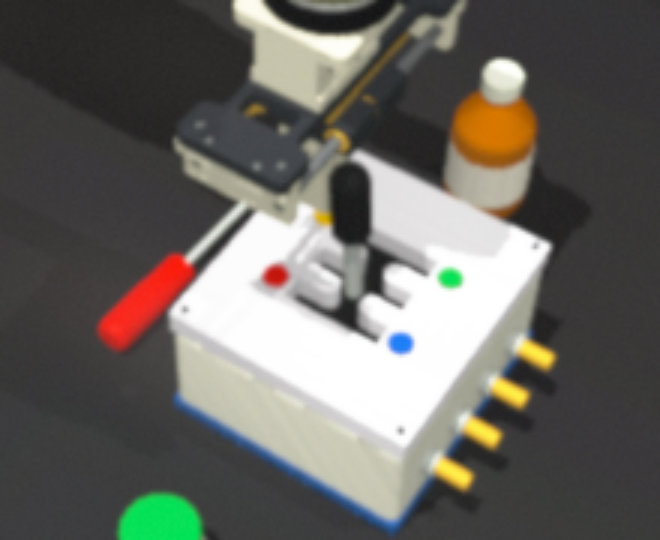

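The lever moves at about 2 N and is already closer to upright (its top at (350,175) in the crop). I go on about 1 cm and then measure its tilt.

Request:
{"method": "play_rows", "body": {
  "increments": [
    [[0,0.2,0,0],[0,0.4,0,0],[0,0.6,0,0],[0,0.8,0,0],[0,0.9,0,0]]
  ]
}}

```text
t: 4.3
tool_pos: [0.5486, 0.0462, 0.172]
orientation: [2.289, 2.151, -0.003]
force: [-2.9, 0.6, 1.7]
opening: 0.0005
```

```bash
cat >> h.py <<'E'
def look(name,n="scene"):
    im,d=read_camera(n);p=camera_params(n)
    bx=(200,420,130,310) if n=="scene" else (170,400,100,300)
    cv2.imwrite(f"pics/{name}.png",cv2.resize(im[bx[2]:bx[3],bx[0]:bx[1]],None,fx=3,fy=3))
    x0,x1,y0,y1=bx;vv,uu=np.mgrid[y0:y1,x0:x1]
    K=p["K"];D=d[y0:y1,x0:x1]
    M=R.from_rotvec(p["orientation"]).as_matrix()
    X=np.stack([(uu-K[0,2])/K[0,0]*D,-(vv-K[1,2])/K[1,1]*D,-D],-1)@M.T+p["eye"]
    ok=(D>0)&(im[y0:y1,x0:x1].max(2)<75)&(X[...,2]>.135)&(X[...,2]<.215)&(np.hypot(X[...,0]-C[0],X[...,1]-C[1])<.09)
    k,l,s,ce=cv2.connectedComponentsWithStats(ok.astype(np.uint8))
    i=1+np.argmax(s[1:,4]);P=X[l==i]
    S=np.c_[(P[:,:2]-C)@EX,(P[:,:2]-C)@EY,P[:,2]]*1e3
    # cylinder surface -> axis: shift 13 mm away from the viewer, less 0.21 (mean of the visible half)
    v=p["eye"][:2]-P.mean(0)[:2];v/=np.linalg.norm(v);off=-13*2/np.pi*np.array([v@EX,v@EY])
    print("grip px",s[i,4],"top z",S[:,2].max().round(1))
    for lo in range(140,200,15):
        q=S[(S[:,2]>lo)&(S[:,2]<lo+15)]
        if len(q)>15: print(lo,"axis~",(q[:,:2].mean(0)+off).round(1),"z",q[:,2].mean().round(0), "tilt", ((q[:,:2].mean(0)+off)/(q[:,2].mean()-20)).round(3))
E
python3 -c "
from h import *
where((-.02,0),.171);look('s4')"
```

```text
t 4.3 tcp [0.5486 0.0462 0.172 ] sel mm -24.4 -0.2 F [-2.9  0.6  1.7] open 0.0005
turn -0.005
move cm [0.03 0.44 0.1 ]
grip px 298 top z 209.5
155 axis~ [-0.9 -1.7] z 163.0 tilt [-0.006 -0.012]
170 axis~ [-1.4 -2. ] z 178.0 tilt [-0.009 -0.013]
185 axis~ [-2.1 -2.1] z 193.0 tilt [-0.012 -0.012]
```

View pics/s4.png

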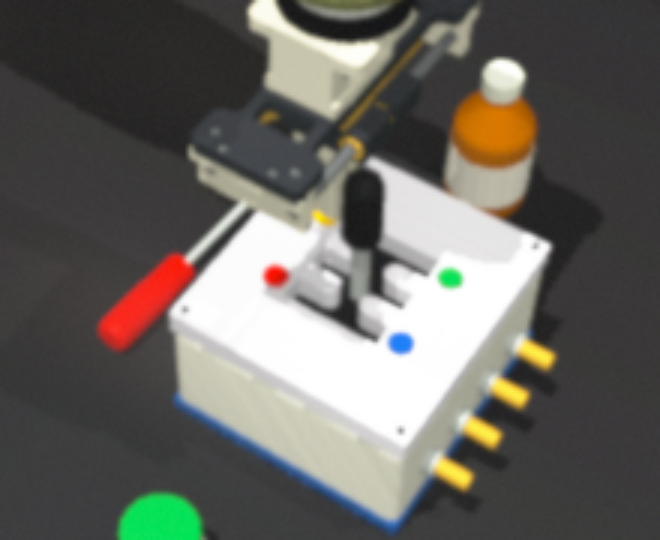

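The lever is nearly upright, tilt about -0.01 and within the pass band. I give it 1.5 mm more, then back off and go round to its +y side.

Request:
{"method": "play_rows", "body": {
  "increments": [
    [[0,0.15,0,0],[0,0.2,0,0],[0,0,0,0],[0,-1.0,0,0],[0,-3.0,0,0]]
  ]
}}

```text
t: 4.85
tool_pos: [0.5185, 0.048, 0.1719]
orientation: [2.289, 2.151, -0.002]
force: [0.4, 0.1, 0.0]
opening: 0.0006
```

```bash
python3 -c "
from h import *
where((-.05,.05),.171);look('s5');look('s5b','side')"
```

```text
t 4.85 tcp [0.5185 0.048  0.1719] sel mm -54.6 -0.2 F [0.4 0.1 0. ] open 0.0006
turn -0.005
move cm [5.02 0.43 0.08]
grip px 289 top z 208.8
155 axis~ [ 0.8 -1.7] z 163.0 tilt [ 0.006 -0.012]
170 axis~ [ 1.1 -2.1] z 178.0 tilt [ 0.007 -0.013]
185 axis~ [ 0.4 -2.2] z 193.0 tilt [ 0.002 -0.013]
grip px 44 top z 186.4
170 axis~ [-9.2 -3.6] z 178.0 tilt [-0.058 -0.023]
```

The lever stands at tilt ≈ 0 (+0.006). Now I go around to the +y side.

Request:
{"method": "play_rows", "body": {
  "increments": [
    [[1.5,0,0,0],[3.5,0,0,0],[5.5,0,0,0],[6.0,1.0,0,0],[6.0,2.5,0,0]]
  ]
}}

```text
t: 5.45
tool_pos: [0.5462, 0.1082, 0.1717]
orientation: [-2.287, -2.154, 0.003]
force: [0.7, -0.3, -1.0]
opening: 0.0006
```

Request:
{"method": "play_rows", "body": {
  "increments": [
    [[0,1.2,0,0],[0,2.2,0,0],[0,2.8,0,0],[-0.5,2.9,0,0],[-1.5,2.9,0,0]]
  ]
}}

```text
t: 5.95
tool_pos: [0.5742, 0.0913, 0.1714]
orientation: [-2.286, -2.155, 0.003]
force: [-0.2, -0.5, 0.2]
opening: 0.0007
```

```bash
python3 -c "
from h import *
where((0,.03),.171);look('s6')"
```

```text
t 5.95 tcp [0.5742 0.0913 0.1714] sel mm -1.5 46.3 F [-0.2 -0.5  0.2] open 0.0007
turn -0.002
move cm [-1.63  0.15  0.05]
grip px 217 top z 203.3
155 axis~ [ 1.1 -2.2] z 163.0 tilt [ 0.007 -0.015]
170 axis~ [ 1.2 -2. ] z 177.0 tilt [ 0.008 -0.012]
185 axis~ [-0.1 -2.8] z 193.0 tilt [-0.001 -0.016]
```

View pics/s6.png

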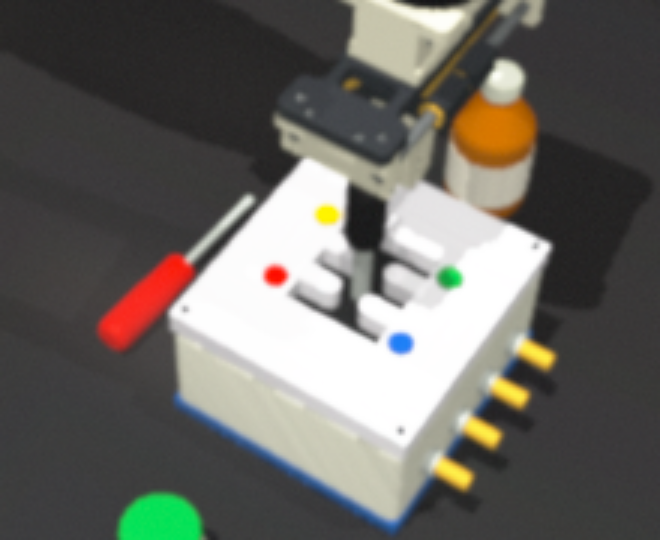

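Clear. I push toward -y.

Request:
{"method": "play_rows", "body": {
  "increments": [
    [[-0.5,0.15,0,0],[-0.9,0.15,0,0],[-1.2,0.15,0,0],[-1.5,0.15,0,0],[-1.8,0.15,0,0]]
  ]
}}

```text
t: 6.5
tool_pos: [0.5744, 0.0714, 0.1717]
orientation: [2.287, 2.154, -0.004]
force: [0.2, 1.9, 2.3]
opening: 0.0006
```

Request:
{"method": "play_rows", "body": {
  "increments": [
    [[-0.2,0,0,0],[-0.4,0,0,0],[-0.6,0,0,0],[-0.8,0,0,0],[-1.0,0,0,0]]
  ]
}}

```text
t: 7.0
tool_pos: [0.5738, 0.0614, 0.1718]
orientation: [2.287, 2.154, -0.004]
force: [0.7, 2.1, 2.4]
opening: 0.0007
```

```bash
python3 -c "
from h import *
where((0,-.01),.171);look('s7')"
```

```text
t 7.0 tcp [0.5738 0.0614 0.1718] sel mm -0.1 16.4 F [0.7 2.1 2.4] open 0.0007
turn -0.003
move cm [-2.64  0.02  0.08]
grip px 108 top z 199.6
155 axis~ [  1.6 -11.2] z 163.0 tilt [ 0.011 -0.078]
170 axis~ [  1.9 -11.2] z 174.0 tilt [ 0.012 -0.073]
```

Passing sideways at about 2 N and staying in the channel, so I continue.

Request:
{"method": "play_rows", "body": {
  "increments": [
    [[-0.3,0,0,0],[-0.6,0,0,0],[-0.8,0,0,0],[-1.0,0,0,0],[-1.2,0,0,0]]
  ]
}}

```text
t: 7.55
tool_pos: [0.573, 0.049, 0.1716]
orientation: [2.287, 2.154, -0.004]
force: [0.2, 1.8, -0.6]
opening: 0.0005
```

Request:
{"method": "play_rows", "body": {
  "increments": [
    [[-0.2,0,0,0],[-0.4,0,0,0],[-0.6,0,0,0],[-0.8,0,0,0],[-1.0,0,0,0]]
  ]
}}

```text
t: 8.05
tool_pos: [0.5723, 0.0388, 0.1715]
orientation: [-2.287, -2.154, 0.004]
force: [-0.7, 1.7, -1.2]
opening: 0.0006
```

```bash
python3 -c "
from h import *
where((0,-.015),.171);look('s8')"
```

```text
t 8.05 tcp [0.5723 0.0388 0.1715] sel mm -0.4 -6.2 F [-0.7  1.7 -1.2] open 0.0006
turn -0.003
move cm [-0.88  0.04  0.05]
grip px 104 top z 195.3
140 axis~ [  3.2 -29.8] z 152.0 tilt [ 0.024 -0.226]
155 axis~ [  2.8 -31.3] z 162.0 tilt [ 0.019 -0.22 ]
170 axis~ [  3.4 -33.7] z 175.0 tilt [ 0.022 -0.217]
```

View pics/s8.png

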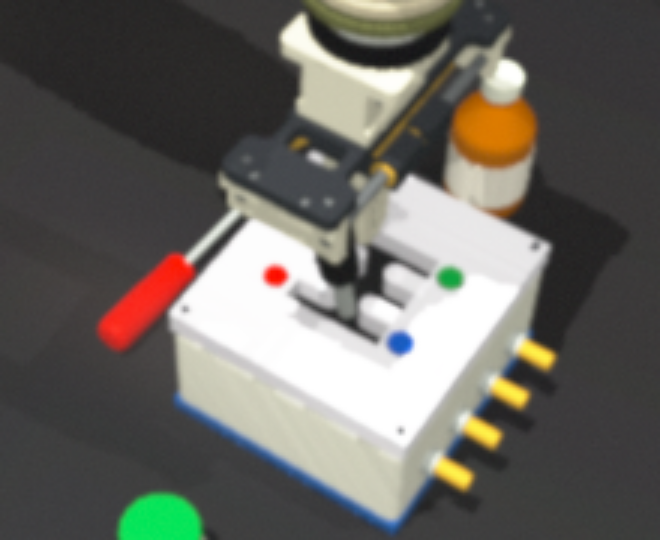

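Tilt is now about -0.22 sideways and +0.02 fore-aft, still in the channel. I need about 12 mm more.

Request:
{"method": "play_rows", "body": {
  "increments": [
    [[-0.2,0,0,0],[-0.4,0,0,0],[-0.6,0,0,0],[-0.8,0,0,0],[-1.0,0,0,0]]
  ]
}}

```text
t: 8.6
tool_pos: [0.5717, 0.0284, 0.1716]
orientation: [2.287, 2.154, -0.004]
force: [0.8, 2.1, -0.6]
opening: 0.0008
```

Request:
{"method": "play_rows", "body": {
  "increments": [
    [[-0.1,0,0,0],[-0.2,0,0,0],[-0.3,0,0,0]]
  ]
}}

```text
t: 8.9
tool_pos: [0.5715, 0.0253, 0.1716]
orientation: [2.287, 2.154, -0.005]
force: [0.6, 2.4, -1.2]
opening: 0.0002
```

```bash
python3 -c "
from h import *
where((0,-.015),.171);look('s9')"
```

```text
t 8.9 tcp [0.5715 0.0253 0.1716] sel mm -0.4 -19.7 F [ 0.6  2.4 -1.2] open 0.0002
turn -0.003
move cm [0.48 0.04 0.06]
grip px 107 top z 194.9
140 axis~ [  4.2 -39. ] z 149.0 tilt [ 0.032 -0.301]
155 axis~ [  3.5 -44. ] z 163.0 tilt [ 0.025 -0.308]
170 axis~ [  5.  -44.9] z 176.0 tilt [ 0.032 -0.288]
```

Request:
{"method": "play_rows", "body": {
  "increments": [
    [[-0.1,0,0,0],[-0.2,0,0,0],[-0.3,0,0,0],[-0.3,0,0,0]]
  ]
}}

```text
t: 9.35
tool_pos: [0.5713, 0.022, 0.1716]
orientation: [2.287, 2.153, -0.005]
force: [0.0, 2.5, 0.1]
opening: 0.0008
```

Request:
{"method": "play_rows", "body": {
  "increments": [
    [[-0.1,0,0,0],[-0.15,0,0,0],[-0.15,0,0,0]]
  ]
}}

```text
t: 9.65
tool_pos: [0.5712, 0.0205, 0.1716]
orientation: [2.287, 2.153, -0.005]
force: [0.0, 1.7, -0.7]
opening: 0.0005
```

```bash
python3 -c "
from h import *
where((0,-.015),.171);look('s10')"
```

```text
t 9.65 tcp [0.5712 0.0205 0.1716] sel mm -0.4 -24.6 F [ 0.   1.7 -0.7] open 0.0005
turn -0.003
move cm [0.96 0.03 0.06]
grip px 119 top z 194.1
140 axis~ [  2.7 -44.8] z 150.0 tilt [ 0.02  -0.346]
155 axis~ [  4.  -47.5] z 162.0 tilt [ 0.028 -0.334]
170 axis~ [  5.1 -50.2] z 175.0 tilt [ 0.033 -0.323]
```

View pics/s10.png

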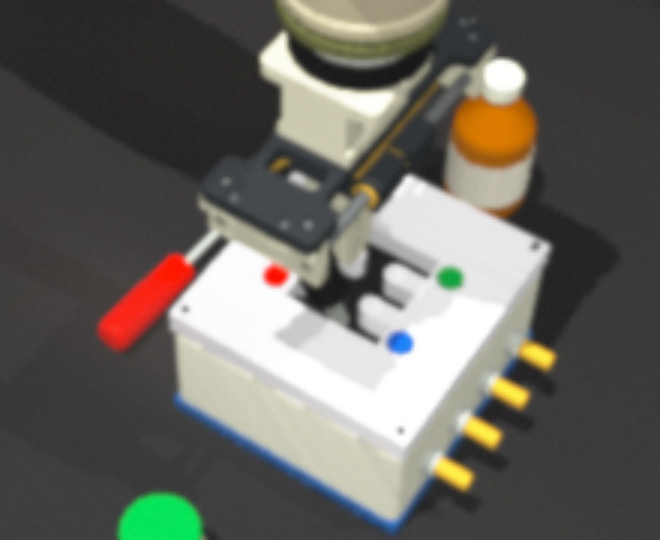

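Request:
{"method": "play_rows", "body": {
  "increments": [
    [[-0.1,0,0,0],[-0.1,0,0,0]]
  ]
}}

```text
t: 9.9
tool_pos: [0.5711, 0.0196, 0.1716]
orientation: [2.287, 2.154, -0.005]
force: [0.2, 2.1, -0.5]
opening: 0.0006
```

Request:
{"method": "play_rows", "body": {
  "increments": [
    [[-0.1,0,0,0],[-0.1,0,0,0]]
  ]
}}

```text
t: 10.1
tool_pos: [0.571, 0.0189, 0.1714]
orientation: [-2.287, -2.153, 0.004]
force: [0.9, 4.4, -1.3]
opening: 0.0006
```

The force rose to 4.4 N, so the lever is at the side stop. I back off, go round to the robot's side at the outer slot's y, and view.

Request:
{"method": "play_rows", "body": {
  "increments": [
    [[0.5,0,0,0],[1.8,0,0,0],[2.2,-1.2,0,0],[2.2,-3.0,0,0],[2.2,-4.8,0,0]]
  ]
}}

```text
t: 10.6
tool_pos: [0.524, 0.0444, 0.1716]
orientation: [-2.287, -2.154, 0.004]
force: [-0.2, -0.8, 0.7]
opening: 0.0007
```

Request:
{"method": "play_rows", "body": {
  "increments": [
    [[0,-0.7,0,0],[-1.0,-0.7,0,0],[-2.5,-0.7,0,0],[-4.0,-0.7,0,0],[-4.3,-0.7,0,0]]
  ]
}}

```text
t: 11.1
tool_pos: [0.5149, -0.0005, 0.1717]
orientation: [2.289, 2.151, -0.005]
force: [-0.1, -0.5, 0.6]
opening: 0.0003
```

```bash
python3 -c "
from h import *
where((-.03,-.047),.171);look('s11')"
```

```text
t 11.1 tcp [ 5.149e-01 -5.000e-04  1.717e-01] sel mm -55.5 -48.8 F [-0.1 -0.5  0.6] open 0.0003
turn -0.005
move cm [0.19 2.55 0.07]
grip px 259 top z 198.6
140 axis~ [  2.2 -45. ] z 149.0 tilt [ 0.017 -0.35 ]
155 axis~ [  3.4 -49. ] z 163.0 tilt [ 0.024 -0.343]
170 axis~ [  3.4 -54.4] z 178.0 tilt [ 0.022 -0.345]
185 axis~ [ -1.4 -55.4] z 193.0 tilt [-0.008 -0.321]
```

View pics/s11.png

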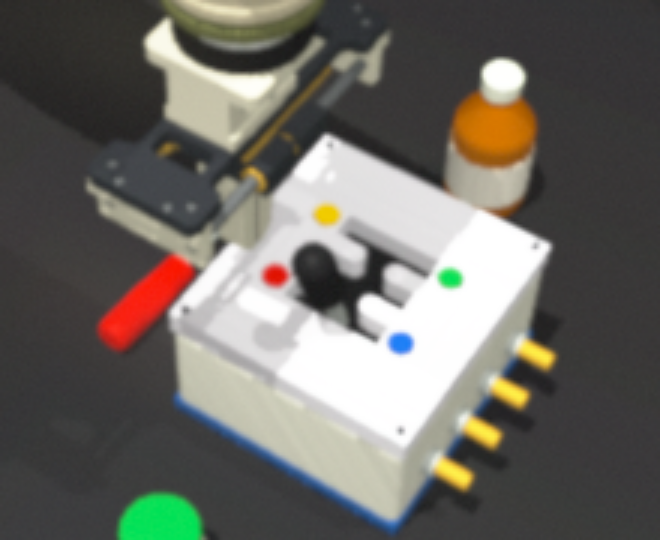

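The lever stands in the blue tag's slot line (grip at (318,270)) with the hand behind it. I push +x.

Request:
{"method": "play_rows", "body": {
  "increments": [
    [[0.1,0.8,0,0],[0.1,1.7,0,0],[0.1,2.5,0,0],[0.1,2.9,0,0],[0.1,3.2,0,0]]
  ]
}}

```text
t: 11.65
tool_pos: [0.5473, -0.0008, 0.1714]
orientation: [-2.289, -2.152, 0.005]
force: [-0.6, 1.1, -0.3]
opening: 0.0005
```

Request:
{"method": "play_rows", "body": {
  "increments": [
    [[0,0.2,0,0],[0,0.4,0,0],[0,0.6,0,0],[0,0.8,0,0],[0,1.0,0,0]]
  ]
}}

```text
t: 12.15
tool_pos: [0.5573, -0.0014, 0.1715]
orientation: [-2.289, -2.152, 0.005]
force: [-2.3, -0.7, 1.5]
opening: 0.0007
```

```bash
python3 -c "
from h import *
where((.015,-.047),.171);look('s12')"
```

```text
t 12.15 tcp [ 0.5573 -0.0014  0.1715] sel mm -13.0 -47.3 F [-2.3 -0.7  1.5] open 0.0007
turn -0.005
move cm [0.04 2.8  0.04]
grip px 252 top z 199.2
140 axis~ [  9.8 -45.7] z 148.0 tilt [ 0.077 -0.358]
155 axis~ [ 12.  -49.3] z 162.0 tilt [ 0.085 -0.347]
170 axis~ [ 12.5 -55.2] z 178.0 tilt [ 0.079 -0.35 ]
185 axis~ [  8.4 -55.4] z 193.0 tilt [ 0.049 -0.321]
```

View pics/s12.png

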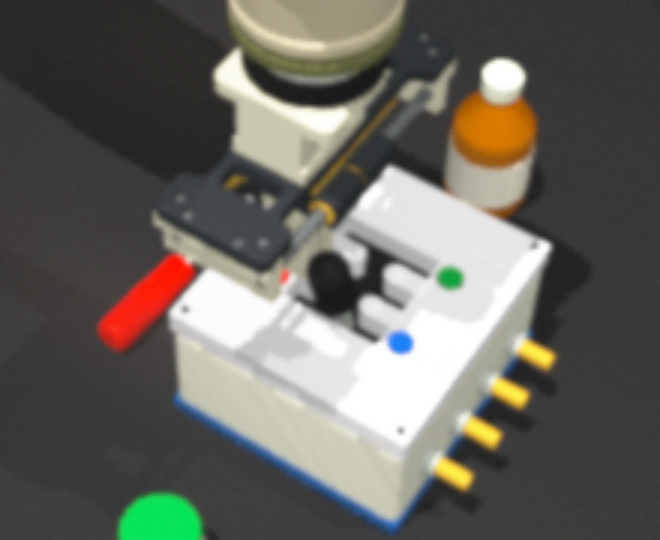

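The lever is entering the slot at about 2 N. I continue.

Request:
{"method": "play_rows", "body": {
  "increments": [
    [[0,0.2,0,0],[0,0.4,0,0],[0,0.6,0,0],[0,0.8,0,0],[0,1.0,0,0]]
  ]
}}

```text
t: 12.7
tool_pos: [0.567, -0.0021, 0.1713]
orientation: [-2.288, -2.151, 0.007]
force: [-7.5, -1.3, 4.7]
opening: 0.0006
```

Request:
{"method": "play_rows", "body": {
  "increments": [
    [[0,0.2,0,0],[0,0.4,0,0],[0,0.6,0,0],[0,0.8,0,0],[0,1.0,0,0]]
  ]
}}

```text
t: 13.2
tool_pos: [0.5751, -0.0039, 0.1704]
orientation: [-2.287, -2.149, 0.015]
force: [-11.3, -5.2, 2.9]
opening: 0.0004
```

Request:
{"method": "play_rows", "body": {
  "increments": [
    [[0,0.1,0,0],[0,0.2,0,0],[0,0.3,0,0],[0,0.4,0,0]]
  ]
}}

```text
t: 13.6
tool_pos: [0.5778, -0.0047, 0.1699]
orientation: [-2.286, -2.147, 0.019]
force: [-8.7, -2.1, 2.4]
opening: 0.0004
```

```bash
python3 -c "
from h import *
where((.015,-.047),.171);look('s13')"
```

```text
t 13.6 tcp [ 0.5778 -0.0047  0.1699] sel mm 7.7 -49.4 F [-8.7 -2.1  2.4] open 0.0004
turn -0.006
move cm [ 0.24  0.73 -0.12]
grip px 222 top z 196.0
140 axis~ [ 28.  -50.1] z 149.0 tilt [ 0.217 -0.389]
155 axis~ [ 29.8 -55.4] z 162.0 tilt [ 0.209 -0.389]
170 axis~ [ 33.2 -60. ] z 179.0 tilt [ 0.208 -0.377]
185 axis~ [ 31.3 -55.4] z 190.0 tilt [ 0.184 -0.326]
```

```bash
python3 -c "
from h import *
s=read_state();print(s['force'],s['wrist_torque']);look('s13b','side');print(camera_params('wrist')['eye'])
im,_=read_camera('wrist');cv2.imwrite('pics/w13.png',im)"
```

```text
[-7.38440702 -1.71395776  2.01294841] [-0.37982101  1.16177754 -0.01713653]
grip px 70 top z 174.7
140 axis~ [ 25.1 -43.1] z 150.0 tilt [ 0.193 -0.331]
155 axis~ [ 32.  -44.3] z 161.0 tilt [ 0.228 -0.315]
[0.50383076 0.0009559  0.32590348]
```

View pics/s13.png

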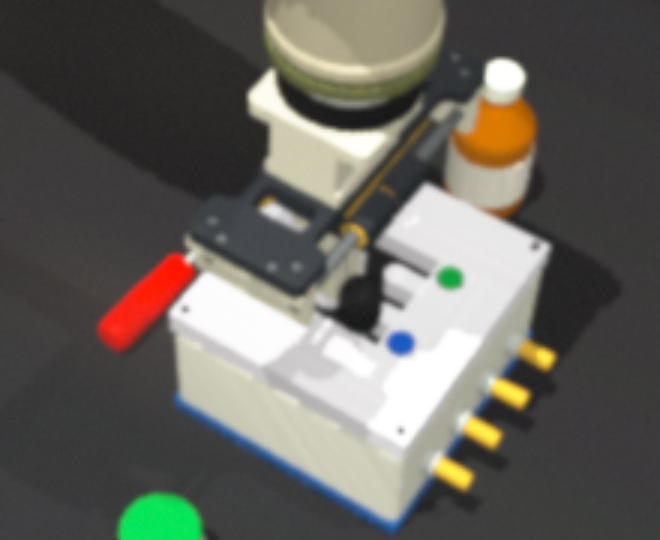

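View pics/s13b.png

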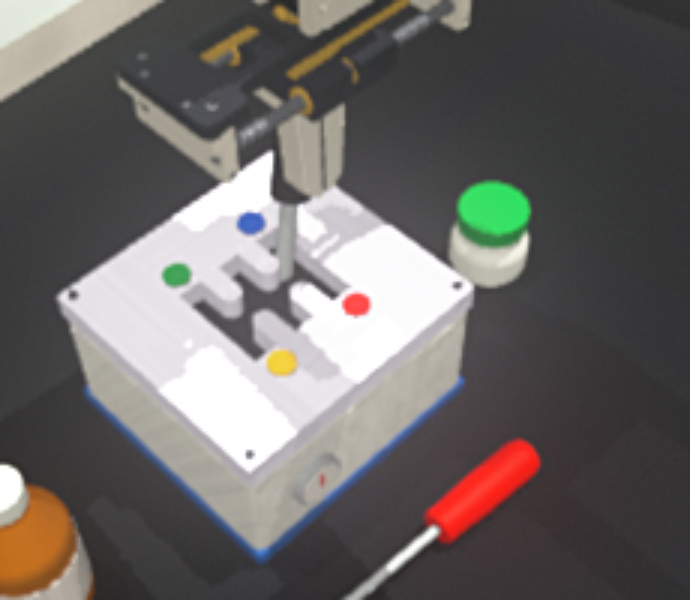

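View pics/w13.png

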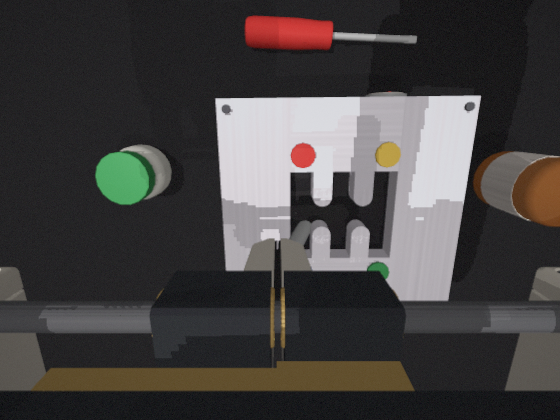

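Force rose to about 8–12 N while the lever moved on into the slot (fore-aft about 0.2). It is probably rubbing on the tooth flank, and it is well under 35 N. I continue in 1 mm steps, easing slightly toward -y.

Request:
{"method": "play_rows", "body": {
  "increments": [
    [[-0.05,0.1,0,0],[-0.1,0.2,0,0],[-0.1,0.2,0,0]]
  ]
}}

```text
t: 14.05
tool_pos: [0.5797, -0.0056, 0.1696]
orientation: [-2.286, -2.147, 0.019]
force: [-4.0, 1.3, 1.4]
opening: 0.0005
```

```bash
python3 -c "
from h import *
where((.015,-.047),.171);look('s14');look('s14b','side')"
```

```text
t 14.05 tcp [ 0.5797 -0.0056  0.1696] sel mm 9.6 -50.1 F [-4.   1.3  1.4] open 0.0005
turn -0.006
move cm [ 0.31  0.53 -0.15]
grip px 221 top z 195.4
140 axis~ [ 28.3 -50.2] z 147.0 tilt [ 0.222 -0.395]
155 axis~ [ 31.  -55.8] z 162.0 tilt [ 0.219 -0.394]
170 axis~ [ 36.  -60.4] z 180.0 tilt [ 0.225 -0.378]
185 axis~ [ 33.3 -55.8] z 190.0 tilt [ 0.196 -0.328]
grip px 79 top z 179.4
140 axis~ [ 25.9 -43.5] z 150.0 tilt [ 0.2   -0.336]
155 axis~ [ 34.1 -45.1] z 161.0 tilt [ 0.241 -0.319]
```

Force dropped to 4 N. About 8 mm remain.

Request:
{"method": "play_rows", "body": {
  "increments": [
    [[0,0.1,0,0],[0,0.2,0,0],[0,0.3,0,0],[0,0.3,0,0]]
  ]
}}

```text
t: 14.55
tool_pos: [0.5826, -0.0056, 0.1693]
orientation: [-2.285, -2.147, 0.019]
force: [-4.0, 1.4, 1.5]
opening: 0.0005
```

Request:
{"method": "play_rows", "body": {
  "increments": [
    [[0,0.1,0,0],[0,0.2,0,0],[0,0.2,0,0]]
  ]
}}

```text
t: 14.85
tool_pos: [0.5845, -0.0057, 0.169]
orientation: [-2.285, -2.147, 0.02]
force: [-4.3, 1.3, 0.9]
opening: 0.0003
```

```bash
python3 -c "
from h import *
where((.015,-.047),.171);look('s15');look('s15b','side')"
```

```text
t 14.85 tcp [ 0.5845 -0.0057  0.169 ] sel mm 14.4 -49.9 F [-4.3  1.3  0.9] open 0.0003
turn -0.005
move cm [ 0.29  0.06 -0.2 ]
grip px 216 top z 193.8
140 axis~ [ 32.1 -51.2] z 149.0 tilt [ 0.249 -0.398]
155 axis~ [ 35.8 -56.9] z 163.0 tilt [ 0.251 -0.399]
170 axis~ [ 40.3 -60.7] z 180.0 tilt [ 0.252 -0.38 ]
185 axis~ [ 38.8 -55. ] z 189.0 tilt [ 0.229 -0.325]
grip px 84 top z 181.7
140 axis~ [ 30.9 -43.4] z 149.0 tilt [ 0.238 -0.335]
155 axis~ [ 39.5 -44.9] z 161.0 tilt [ 0.28  -0.318]
```

Request:
{"method": "play_rows", "body": {
  "increments": [
    [[0,0.1,0,0],[0,0.2,0,0],[0,0.2,0,0]]
  ]
}}

```text
t: 15.25
tool_pos: [0.5865, -0.0057, 0.1689]
orientation: [-2.285, -2.147, 0.02]
force: [-4.3, 1.8, -0.6]
opening: 0.0002
```

Request:
{"method": "play_rows", "body": {
  "increments": [
    [[0,0.1,0,0],[0,0.2,0,0],[0,0.2,0,0]]
  ]
}}

```text
t: 15.55
tool_pos: [0.5884, -0.0057, 0.1686]
orientation: [-2.284, -2.146, 0.02]
force: [-4.4, 2.5, 0.3]
opening: 0.0008
```

```bash
python3 -c "
from h import *
where((.015,-.047),.171);look('s16');look('s16b','side')"
```

```text
t 15.55 tcp [ 0.5884 -0.0057  0.1686] sel mm 18.3 -49.8 F [-4.4  2.5  0.3] open 0.0008
turn -0.005
move cm [ 0.27 -0.33 -0.23]
grip px 209 top z 193.0
140 axis~ [ 33.2 -51.5] z 149.0 tilt [ 0.257 -0.399]
155 axis~ [ 39.4 -57.2] z 163.0 tilt [ 0.275 -0.4  ]
170 axis~ [ 44.8 -60.1] z 180.0 tilt [ 0.28  -0.375]
185 axis~ [ 42.5 -54.6] z 188.0 tilt [ 0.252 -0.324]
grip px 89 top z 180.9
140 axis~ [ 34.5 -43.1] z 149.0 tilt [ 0.268 -0.335]
155 axis~ [ 44.9 -45.5] z 162.0 tilt [ 0.317 -0.321]
```

View pics/s16b.png

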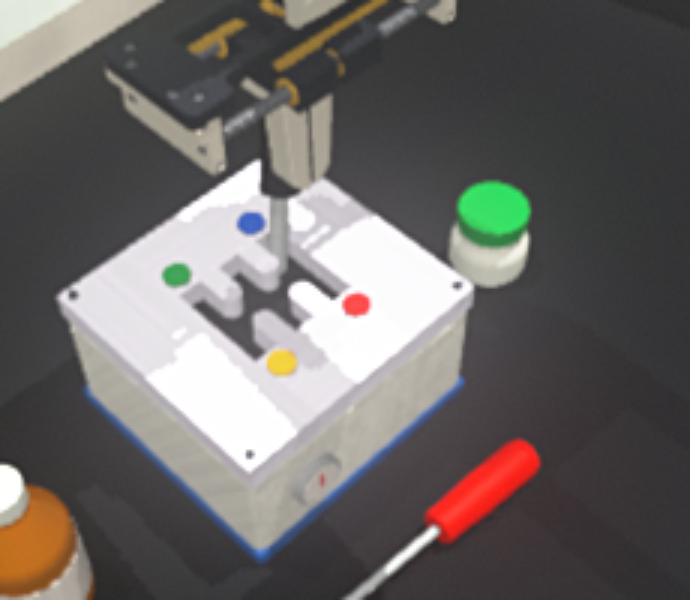

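Nearly home. I go on in small steps until the stop is felt.

Request:
{"method": "play_rows", "body": {
  "increments": [
    [[0,0.1,0,0],[0,0.15,0,0],[0,0.15,0,0]]
  ]
}}

```text
t: 15.95
tool_pos: [0.5898, -0.0057, 0.1684]
orientation: [-2.284, -2.146, 0.02]
force: [-3.4, 2.3, 0.2]
opening: 0.0005
```

Request:
{"method": "play_rows", "body": {
  "increments": [
    [[0,0.1,0,0],[0,0.15,0,0],[0,0.15,0,0]]
  ]
}}

```text
t: 16.25
tool_pos: [0.5911, -0.0058, 0.1682]
orientation: [-2.284, -2.146, 0.021]
force: [-5.3, 1.6, -0.1]
opening: 0.0005
```

Request:
{"method": "play_rows", "body": {
  "increments": [
    [[0,0.1,0,0],[0,0.1,0,0]]
  ]
}}

```text
t: 16.45
tool_pos: [0.5919, -0.0057, 0.168]
orientation: [-2.283, -2.146, 0.021]
force: [-4.5, 2.4, -0.3]
opening: 0.0003
```

Request:
{"method": "play_rows", "body": {
  "increments": [
    [[0,0.1,0,0],[0,0.1,0,0]]
  ]
}}

```text
t: 16.65
tool_pos: [0.5926, -0.0057, 0.1679]
orientation: [-2.283, -2.145, 0.022]
force: [-6.0, 2.3, 0.6]
opening: 0.0006
```

```bash
python3 -c "
from h import *
where((.015,-.047),.171);look('s17');look('s17b','side')"
```

```text
t 16.65 tcp [ 0.5926 -0.0057  0.1679] sel mm 22.5 -49.5 F [-6.   2.3  0.6] open 0.0006
turn -0.005
move cm [ 0.25 -0.75 -0.3 ]
grip px 202 top z 192.9
140 axis~ [ 35.  -51.1] z 148.0 tilt [ 0.274 -0.4  ]
155 axis~ [ 41.1 -57.4] z 162.0 tilt [ 0.289 -0.404]
170 axis~ [ 48.1 -59.6] z 180.0 tilt [ 0.3   -0.373]
185 axis~ [ 45.7 -54.2] z 188.0 tilt [ 0.272 -0.322]
grip px 85 top z 175.3
140 axis~ [ 37.6 -42.9] z 148.0 tilt [ 0.293 -0.334]
155 axis~ [ 48.3 -45.2] z 162.0 tilt [ 0.342 -0.32 ]
```

Request:
{"method": "play_rows", "body": {
  "increments": [
    [[0,0.1,0,0],[0,0.15,0,0]]
  ]
}}

```text
t: 16.95
tool_pos: [0.5934, -0.0057, 0.1677]
orientation: [-2.282, -2.144, 0.024]
force: [-8.4, 3.0, 2.0]
opening: 0.0004
```

Request:
{"method": "play_rows", "body": {
  "increments": [
    [[0,0.1,0,0],[0,0.15,0,0]]
  ]
}}

```text
t: 17.15
tool_pos: [0.594, -0.0057, 0.1676]
orientation: [-2.281, -2.143, 0.026]
force: [-9.3, 2.4, 3.8]
opening: 0.0003
```

Force now builds with little travel, so the lever is at the stop. I retreat and look.

Request:
{"method": "play_rows", "body": {
  "increments": [
    [[0,-0.3,0,0],[0,-1.5,0,0],[0,-3.5,0,0],[0,-6.0,0,0],[0,-8.0,0,0]]
  ]
}}

```text
t: 17.65
tool_pos: [0.514, -0.0011, 0.1696]
orientation: [-2.282, -2.145, 0.024]
force: [0.5, 1.1, 0.3]
opening: 0.0004
```

Request:
{"method": "play_rows", "body": {
  "increments": [
    [[0,-2,-2,0],[0,-4,-5,0],[0,-6,-8,0],[0,-8,-10,0],[0,-8,-10,0]]
  ]
}}

```text
t: 18.15
tool_pos: [0.4372, 0.0038, 0.2755]
orientation: [-2.288, -2.149, 0.016]
force: [0.2, 0.0, 0.2]
opening: 0.0001
```

```bash
python3 -c "
from h import *
where();look('s18');look('s18b','side')"
```

```text
t 18.15 tcp [0.4372 0.0038 0.2755] sel mm -133.2 -48.9 F [0.2 0.  0.2] open 0.0001
turn -0.005
grip px 201 top z 192.3
140 axis~ [ 36.  -51.4] z 149.0 tilt [ 0.279 -0.399]
155 axis~ [ 40.3 -56.7] z 162.0 tilt [ 0.284 -0.399]
170 axis~ [ 47.7 -59.7] z 180.0 tilt [ 0.298 -0.373]
185 axis~ [ 45.5 -54. ] z 188.0 tilt [ 0.271 -0.321]
grip px 172 top z 188.7
170 axis~ [ 45.4 -57.8] z 179.0 tilt [ 0.286 -0.364]
185 axis~ [ 51.6 -62.4] z 187.0 tilt [ 0.309 -0.374]
```

View pics/s18.png

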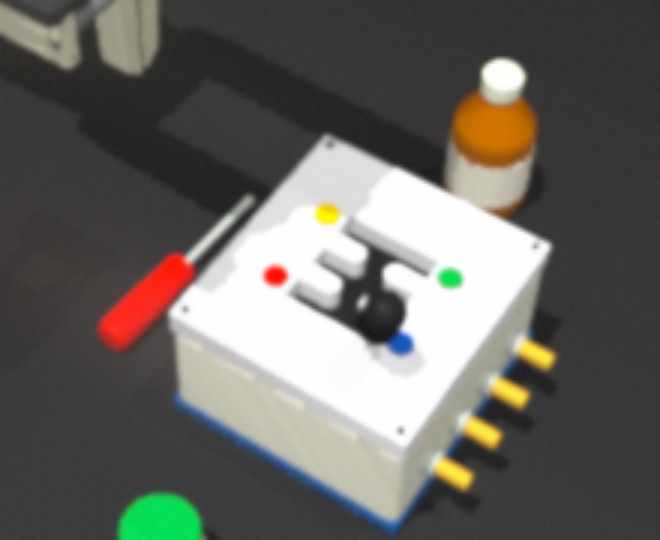

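View pics/s18b.png

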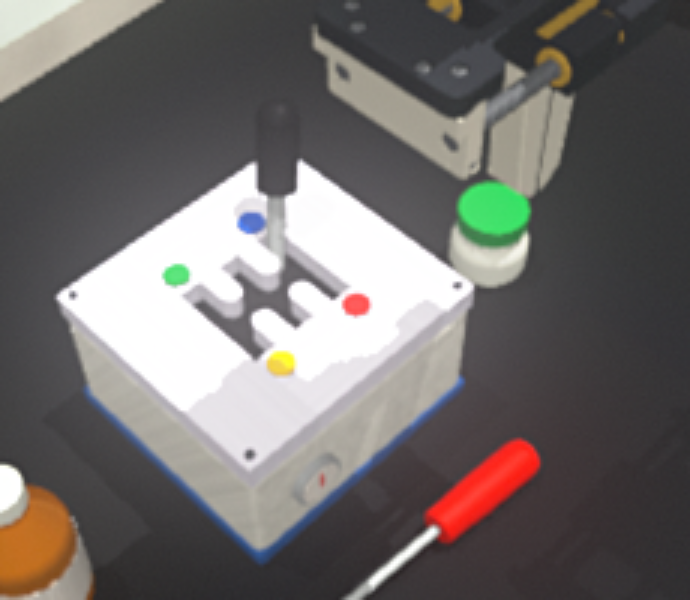

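The lever now leans over the blue tag (scene crop grip top (381,316), tag (400,343)). I triangulate the round top's centre, expected at (47,-53,179) mm if home, and check that the loose objects haven't moved.

```bash
python3 - <<'E'
from h import *
A,B=camera_params("scene"),camera_params("side")
X,g=cross(ray(A,327,235),ray(B,262.7,140.7));d=X[:2]-C
print((d@EX*1e3).round(1),(d@EY*1e3).round(1),X[2].round(4),g)
for n in("scene","side"):
    i0=cv2.imread(f"pics/{n}0.png");i1,_=read_camera(n)
    for c,b in(("green",(0,560,100,400)),("red",(0,400,0,420))):
        print(n,c,[x for i in(i0,i1) for x in blobs(i,c,b,80,3000)])
    h=[cv2.cvtColor(i,cv2.COLOR_BGR2HSV) for i in(i0,i1)]
    for k in h:
        m=cv2.inRange(k,(8,150,60),(20,255,230));nn,l,s,ce=cv2.connectedComponentsWithStats(m);print([(ce[i].round(1),s[i,4]) for i in range(1,nn) if s[i,4]>200])
E
```

```text
47.4 -59.4 0.1724 0.0009253469064840049
scene green [(array([252.9, 307.2]), np.int32(618)), (array([252.9, 307.2]), np.int32(618))]
scene red [(array([247.8, 230.4]), np.int32(489)), (array([247.8, 230.4]), np.int32(490))]
[(array([364.3, 173.1]), np.int32(519))]
[(array([364.2, 173.1]), np.int32(521))]
side green [(array([334.6, 170. ]), np.int32(369)), (array([334.1, 170.4]), np.int32(341))]
side red [(array([330.9, 262.6]), np.int32(603)), (array([330.8, 262.6]), np.int32(609))]
[(array([529.1, 131.5]), np.int32(1268)), (array([176.6, 282. ]), np.int32(876))]
[(array([529. , 131.6]), np.int32(1255)), (array([176.6, 282. ]), np.int32(879))]
```

```bash
python3 -c "
from h import *
where();print(close_job())"
```

```text
t 18.35 tcp [0.4363 0.004  0.2699] sel mm -134.2 -48.7 F [0.  0.5 0. ] open 0.0004
turn -0.005
the job is handed in; nothing more can be done
None
```

The lever is standing fully home in the slot with the blue tag (the far slot on the jar's side), and the job was handed in at about 18.4 s of the 64 s allowed. With closed fingertips I pushed the lever along +x into the cross channel, sideways toward -y, then along +x until I felt the stop.

**Last checks**
- **Lever position:** the centre of its round top measured 47.4 mm along the selector's x. About 47.2 mm is expected when it is home.
- **Bottle, jar and screwdriver:** their image positions are unchanged to 0.1 px. The exception is the jar in the side view, which shifted 0.5 px and looks partly covered there; it is unchanged in the scene view.
- **Robot:** the arm is clear of everything and reads no force beyond noise.

**What did not go cleanly**
- **Force:** on entering the last slot the lever rubbed, probably on a tooth. The measured force rose to about 13 N, against the 35 N limit, then fell to about 4 N once I eased toward -y. At the stop it read about 10 N.
- **Sideways reading:** the cameras put the lever's top at y = -59 mm and 172 mm high, against about -53 mm and 179 mm expected. That is a tilt of 0.35–0.36 rad where the stop is 0.33. I put this down to calibration, picking the points by eye, and slack; it would not take the neck further from the tag.
- **Neck to tag:** I did not measure this distance directly. I inferred it from the tilt and the felt stop.

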